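Clip a pulley onto its axle

ROBOT

A 6-joint arm with a two-finger parallel gripper is mounted at the origin on the work surface. World frame = base frame: x ahead of the robot, y to its left, z up, the work surface at z = 0. Lengths are in m, angles in degrees, forces in N, time in s.
With the tool pointing down it reaches from about 0.4 to 0.825 m from the base axis. Payload 7 kg.
Tool frame: the origin (TCP) lies midway between the tips of the shut fingers; the grasp point (between the pads) lies r.grip_depth behind it (r.grip_depth is the distance from the TCP to the grasp point, in m); z points along the fingers, y is the direction in which the jaws open and shut (so a half turn about z gives the same grasp; the last joint's range is limited). The gripper opens to 88 mm and grips with 3 to 60 N. Pads are 19 mm wide; open, the fingers measure 130 mm over their backs; the gripper's body (78 mm by 193 mm) begins 47 mm behind the grasp point.
Start: joints at [92.023, 20.546, 0.682, 0, -70.136, -16.507], TCP at [0.169, 0.654, 0.227] pointing down, gripper open.
Joint ranges: [-176.03, 176.03], [-82.01, 121.73], [-58.28, 71.71], [-173.87, 95.51], [-174.79, -0.11], [-173.66, 173.66]. Speed limits (degrees/s): [136.94, 136.94, 172.46, 180, 180, 180].

INTERFACE

Orientations are given as [roll, pitch, yaw] about the fixed x, y, z axes, in that order (R = Rz(yaw) Ry(pitch) Rx(roll)).
In Python, from plant import r, imaging, close_job gives the robot as it stands.
- The arm moves only by the tool step_arm, never from a script. Its argument "commands" is a list of rows, each a list of 2 entries, a list of its own where there are three numbers: the shift along the tool's x, y, z in mm, then the turn about the tool's z in degrees. In form: [[[x, y, z], twist], ...]. A call has 1 to 20 rows; each row shifts and turns the commanded pose from where the row before left it, along the tool's axes as they then stand; what a row does not reach is not made up. A row lasts 1/8 s, in which the tool goes at most 62.5 mm and 10.7 degrees, less where a joint would pass 70% of its speed; a pose out of reach is approached as far as the arm can. A call with a gripper value outside its range is refused whole. "gripper" is the closure, from 0 (fully open) to 1 (shut), set as the call begins (left out, the last holds). The fingers move at their own pace and stop on an object; "grip_force" is the grip in N (left out, the last holds). Time passes only in rows, so rows that do not move let the fingers close. It gives the time, the measured TCP pose, the force and the opening at its end, in the units of the state.
- r.get_state(): the state, without advancing time (a new reading comes with each control period).
- imaging.capture(name): name is "side" or "top"; returns a dict with "img" (400x640x3 uint8, red, green, blue), "z_map" (400x640 float32, m along the optical axis (not along the pixel's ray), 0 where there is no reading), "vfov" (degrees; the focal length in pixels is half the picture's height over the tangent of half this angle, whatever the lens; pixels are square), "cx", "cy" (the principal point, pixels), "extrinsics" (4x4, takes a point from camera to world coordinates). Camera axes: x right, y down, z forward; pixel columns grow to the right and rows downward; lengths in m; the calibration is good to about 2 mm. A picture is of the moment at which its call begins.
- close_job(): hands the job in, once; it reports no verdict.
The state is a dict: "time_s": time; "joints": joint angles; "qd": joint speeds; "joint_torque": joint torques, N m; "tcp_pos": TCP position; "eef_rot": TCP orientation; "contact_force": force on the tool from outside, world axes, zero at the start; "moment": the same for the moment, N m; "gripper_width": finger opening in m.
Only numpy, scipy, OpenCV 4.12 (cv2) and the standard library are available. Lean on these libraries where they do the work, as an engineer would, in place of code of your own. Each camera call takes 0.05 s, during which the arm holds its last target.

TASK

The pulley has drifted along its axle: slide it home against the spacer. Then take the open-mouthed spring clip out of the wooden rack and press it from above into the groove of the axle until it snaps fully home, upright, feeling for the groove with a light touch and never pushing with more than 40 N. Leave the blank plate in the rack and everything else where it is.

Things in the scene. Friction and masses are not known exactly. Their poses are not given: they have to be found in the camera images.
- bracket: Grey fixed bracket: base plate 130 (x) by 215 (y) by 12 mm; two uprights 12 mm thick at y = -95 and +95 mm, 50 mm wide in x, 95 mm high. Origin at the centre of the underside, z up. A round axle, 22 mm diameter, runs along the bracket's y axis, centre line 75 mm above the origin. A fixed spacer (32 mm diameter) by the -y upright ends at y = -75 mm.
- axle_mid (a point): Point on the axle's centre line, 12 mm to +y of the bracket's origin; fixed to the bracket, axes as the bracket's. The axle's endways setting is not measured: the middle of its one groove lies anywhere within 20 mm either side of this point along y. Groove: 16 mm diameter, 8.5 mm wide, square edges. It takes 40 N to shift the axle endways. No slack up-down or sideways.
- pulley (a joint): Distance of the pulley from home, m, along the bracket's +y; 0 = home (its -y face on the spacer, its centre at y = -63 mm), range 0 to 0.080. Aluminium pulley, 70 mm diameter, 24 mm wide, on the axle, keyed so it cannot spin; slides with about 2.5 N of friction and stays where left.
- pulley_face (a point): Point on the pulley's +y face, 24 mm above the axle's centre line and 11 mm below the top of the rim; moves with the pulley. Push here towards the bracket's -y to send it home.
- rack: Fixed wooden rack, 60 (x) by 100 (y) mm, walls to 38 mm high, origin at the centre of the underside; two slots along x at y = -30 and +30 mm, each 7.6 mm wide. One slot holds the clip, the other the blank plate, either way round.
- clip: Open C-shaped steel spring clip standing in a rack slot, mouth down: 5.5 mm thick (its y), 28 mm wide (x), 60 g. Origin at the centre of its seat: on the axle's centre line when seated. z up to the grip; in the rack the origin is 15.7 mm above the bench. Arch underside 8.3 mm above the origin, arms end 8 mm below it. Works either way round (half turn about z).
- clip_grip (a point): Middle of the clip's grip block, 43 mm above its origin; block 16 (x) by 10 (y) by 24 mm high, on top of a tab 16 mm wide and 5.5 mm thick. Pinch across x. Nothing but the tab lies between the block and the arch, 15 mm above the origin.
- clip_mouth (a point): Middle of the clip's mouth, 6 mm below its origin, between two round nubs (2.5 mm radius, 11.6 mm apart) on sprung arms. Lowered on the plain axle they touch with the clip's origin about 16 mm above the centre line and cannot spread over it; over the groove only at 11 to 12 mm. There 10 to 20 N spreads them and the clip snaps down until its arch meets the groove bottom.
- blank: Plain closed plate, 40 mm wide (x), 5.5 mm thick, with the same tab and grip block, in the other rack slot; not needed. It has no mouth and stands taller: its broad shoulders show 7 mm above the rack's walls, where of the clip only the narrow tab and block show. Origin and axes as the clip's.
- washer: Loose flat brass ring, 26 mm diameter, 4 mm thick, lying on the bracket's base plate; leave it.
- screwdriver: Screwdriver on the bench; leave it.
- wrench: Wrench on the bench; leave it.
- oil: Grey closed bottle, 48 mm diameter, 120 mm high; leave it.
- jar: Lidded jar, 60 mm diameter, 75 mm high; leave it.
- bearing: Dark steel ring, 52 mm diameter; leave it.
- tape: Black ring, 90 mm diameter; leave it.

How it is judged:
By the outcome, as a careful person would: the job done as asked, in the order asked, and still so for the second after the job is handed in, with the robot touching nothing.
It also fails if it takes over 72 s, if anything falls off the work surface, if the arm or the gripper's body presses on something with over 40 N, if the wrist force passes 120 N, or if a joint passes its speed limit or range.

## Working session

There is one attempt and no reset: what is moved stays moved. The work goes in short steps, Python scripts to look and compute and a tool call to move; the robot and the scene stay as the last step left them, time stands still between calls to the robot, and variables do not carry over. Pictures are saved under pics/ and viewed, and the job is handed in when it is done.

Besides the shell and the picture viewer there is one more tool, called after "Call:" by a JSON object that holds its "name" and its "arguments", one argument or row to a line. step_arm: Moves the arm, as the interface text tells. Its arguments: {"type":"object","properties":{"commands":{"type":"array","items":{"type":"array"}},"gripper":{"type":"number"},"grip_force":{"type":"number"}},"required":["commands"]}

```bash
ls; mkdir -p pics
cat > h.py <<'E'
import numpy as np, cv2
from plant import r, imaging, close_job
def cap(n):
    c=imaging.capture(n); return c
def f(c): return c['img'].shape[0]/2/np.tan(np.radians(c['vfov'])/2)
def pts(c):
    z=c['z_map']; v,u=np.mgrid[:z.shape[0],:z.shape[1]]; F=f(c)
    p=np.stack([(u-c['cx'])/F*z,(v-c['cy'])/F*z,z],-1)
    E=np.array(c['extrinsics']); return p@E[:3,:3].T+E[:3,3]
def ray(c,u,v):
    F=f(c);E=np.array(c['extrinsics']);d=E[:3,:3]@np.array([(u-c['cx'])/F,(v-c['cy'])/F,1.]);return E[:3,3],d
def onz(c,u,v,z):
    o,d=ray(c,u,v);return o+d*(z-o[2])/d[2]
def save(c,name): cv2.imwrite('pics/'+name+'.png',cv2.cvtColor(c['img'],cv2.COLOR_RGB2BGR))
E
python3 - <<'E'
from h import *
import pickle
print(r.get_state(), r.grip_depth)
for n in('side','top'):
    c=cap(n);save(c,n+'0');pickle.dump(c,open(n+'0.pkl','wb'));print(n,c['vfov'],c['cx'],c['cy'],np.round(c['extrinsics'],3),(c['z_map']==0).mean())
E
```

```text
pics
{'time_s': 0.0, 'joints': array([ 9.20226683e+01,  2.05919578e+01,  6.34334604e-01, -2.04729236e-02,
       -7.01356579e+01, -1.65081433e+01]), 'qd': array([-0.05535967, -0.01717736, -0.00530153,  0.06299439, -0.12755972,
       -0.08334661]), 'joint_torque': array([-9.85442566e-04, -5.82706618e+01,  2.93063271e+01,  6.99747115e+00,
        6.99141747e-03, -1.60666855e-04]), 'tcp_pos': array([0.16872801, 0.65307082, 0.22561994]), 'eef_rot': array([ 1.79905095e+02, -8.05607706e-03, -1.44924406e+01]), 'contact_force': array([-0.37219395,  0.56111808, -0.53494966]), 'moment': array([-0.0125045 , -0.00523725, -0.01589398]), 'gripper_width': 0.0878214033903979} 0.0188
side 49.64262499849414 316.91273853160965 198.5260833087175 [[ 0.901 -0.226  0.37   0.094]
 [-0.433 -0.511  0.743 -0.924]
 [ 0.022 -0.829 -0.558  0.755]
 [ 0.     0.     0.     1.   ]] 0.00405859375
top 47.92381908869534 314.9912382298932 194.48330164055784 [[ 0.005 -0.997  0.08   0.424]
 [-1.    -0.005 -0.01  -0.003]
 [ 0.01  -0.08  -0.997  1.447]
 [ 0.     0.     0.     1.   ]] 0.003921875
```

View pics/side0.png

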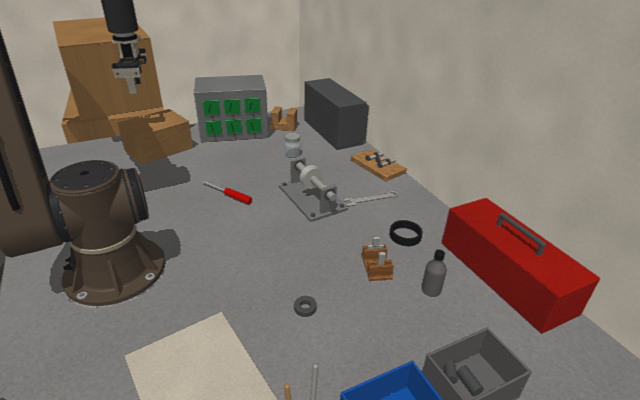

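View pics/top0.png

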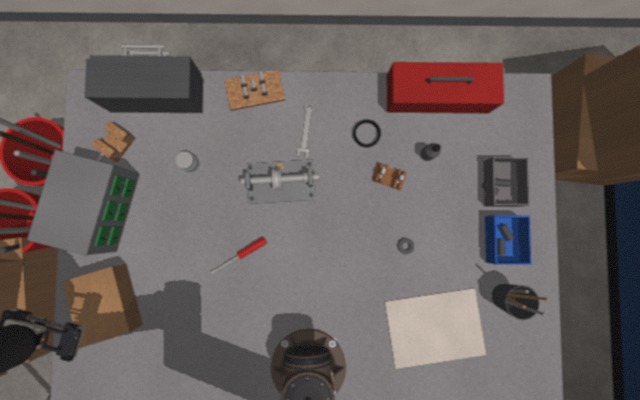

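Run:
```python
from h import *
import pickle
t=pickle.load(open('top0.pkl','rb'));s=pickle.load(open('side0.pkl','rb'))
for nm,c,(u0,u1,v0,v1) in [('t',t,(230,420,145,215)),('s',s,(270,410,130,290))]:
    k=cv2.resize(cv2.cvtColor(c['img'][v0:v1,u0:u1],cv2.COLOR_RGB2BGR),None,fx=(4.2 if nm=='t' else 3.7),fy=(4.2 if nm=='t' else 3.7),interpolation=cv2.INTER_CUBIC);cv2.imwrite(f'pics/{nm}crop0.png',k);print(k.shape)
P=pts(t)
np.set_printoptions(linewidth=250)
print('z map mm, rack');print((P[158:194:2,368:412:2,2]*1000).round().astype(int))
print('axle');print((P[155:205:3,236:326:3,2]*1000).round().astype(int))
```

```text
(294, 798, 3)
(592, 518, 3)
z map mm, rack
[[  -3    0   -4    1   -1   -5   -6   -3   -1    1    3    3   -2    0   -3   -1    1    0    3   -2    1   -1]
 [  -2    1   -2   -2   -4   -4    3   -1   -5    0   -2    2   -7    0    2   -1    0   -1   -4   -3    0   -4]
 [   4   -2    2   -4   -7    1   -4    1    2   -3   -2    0   -5    0    3    1   -5   -4    0   -1   -5    1]
 [  -4    0    1    1    4    9   35   30    0   29   -1    1    0    1    0   -3    1   -6   -1    2   -1   -2]
 [   0   -4   -3    0    8    9   35    9   25   40   -6    1    1    0    0   -3    4    3    3    6   -4   -4]
 [  -1    1    3   -5    6   26   36   69   33   38   10    9   10   -3    0   -6    0   -4   -3   -1    4    0]
 [  -3   -2    2   -2    8   34   37 1447   71    7   10    6    4    8    7   44   35    5   -2    2    1   -2]
 [  -3    1    0    3    4   34   57   76   38   11    6    5    6    5   21   41    3   29   36   -2    1    2]
 [   1   -3   -2    4   24   31   51   53   43    5    5    4    7   12   28   39    5   39   35   -4   -3    4]
 [  -3    2    1    3   34   40   41   3
[... 2884 characters left out ...]
6   10   13   10   13   13   12   12   10   11   11   13   14   18    5   -2    5   -1]
 [   0   -1    2    1    7   12    9   12   13   14   11   10   13   12    9   12   12    6   14   10   14   13   12   10   12   15    6   -4    0    1]
 [  -4    0   -4    2   10   17    9    7    9    7   15   13   10    9   12   16   11    9   14   15    9   16   14   15    9   12   11    0    0    2]
 [  -2    4    2   -1   10   18   11   18    8   16   10   13    6   14   12   14   16   13    9    9    4   11    6    0   -6   -2   -8   -8   -4   -4]
 [   4   -2   -1    4   12   11    2   -1    2   -4    2   -2    2   -2    1   -3   -1   -3   -1   -1    2   -2   -4    2    1   -1   -3   -3    2   -5]]
```

```bash
ls -la pics
```

```text
total 1116
drwxr-xr-x 2 agent agent   4096 Dec  6 14:54 .
drwxr-xr-x 3 agent agent   4096 Dec  6 14:54 ..
-rw-r--r-- 1 agent agent 250593 Dec  6 14:54 scrop0.png
-rw-r--r-- 1 agent agent 309284 Dec  6 14:54 side0.png
-rw-r--r-- 1 agent agent 185561 Dec  6 14:54 tcrop0.png
-rw-r--r-- 1 agent agent 377240 Dec  6 14:54 top0.png
```

View pics/tcrop0.png

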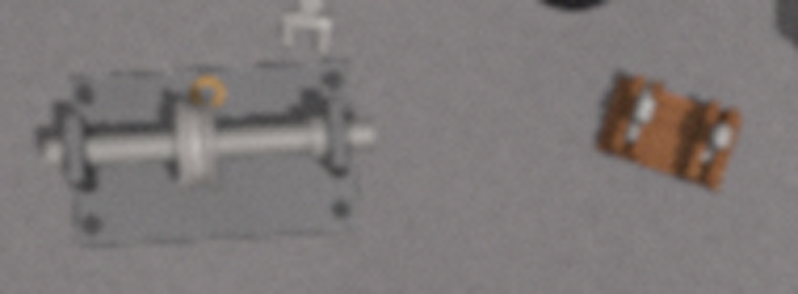

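View pics/scrop0.png

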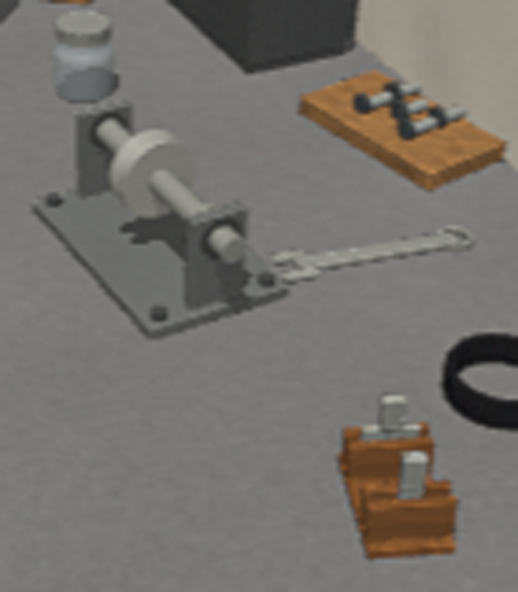

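```bash
cat > m.py <<'E'
from h import *
import pickle
def rect(c,mask,z):
    cs,_=cv2.findContours(mask.astype(np.uint8),0,cv2.CHAIN_APPROX_NONE)
    k=max(cs,key=cv2.contourArea)[:,0]
    p=np.array([onz(c,u,v,z)[:2] for u,v in k]).astype(np.float32)*1000
    return cv2.minAreaRect(p)
E
python3 - <<'E'
from m import *
t=pickle.load(open('top0.pkl','rb'));s=pickle.load(open('side0.pkl','rb'))
P=pts(t);z=cv2.medianBlur(P[...,2].astype(np.float32),5)
# bracket region
R=np.zeros(z.shape,bool);R[155:210,232:330]=1
print('base',rect(t,R&(z>6)&(z<60)|R&(z>60),.012))
V,U=np.mgrid[:400,:640]
ax=R&(z>73)&(z<92)
def axis(P,m,name):
    p=P[m]*1000;p=p[np.abs(p[:,2])<130]
    l=cv2.fitLine(p[:,:2].astype(np.float32),cv2.DIST_HUBER,0,.01,.01).ravel();print(name,len(p),l,np.degrees(np.arctan2(l[1],l[0])),p[:,2].mean())
    return l
axis(P,ax,'axle top')
pm=R&(P[...,2]>.095)&(P[...,2]<.118)&(U>268)&(U<286);p=P[pm]*1000;print('pulley',p.mean(0),np.percentile(p,[2,98],axis=0).round(1))
for a,b in((236,258),(300,318)):
    pm=R&(P[...,2]>.088)&(P[...,2]<.104)&(U>=a)&(U<b);p=P[pm]*1000;print('upr',len(p),np.median(p,0),np.percentile(p,[3,97],axis=0).round(1))
hsv=cv2.cvtColor(t['img'],cv2.COLOR_RGB2HSV)
R2=np.zeros(z.shape,bool);R2[158:196,366:412]=1
br=R2&(hsv[...,1]>90)
br=cv2.morphologyEx(br.astype(np.uint8),cv2.MORPH_CLOSE,np.ones((5,5)))
print('rack z0',rect(t,br,.038),br.sum())
for q in [(P[...,2]>.06)&R2&(U<390)&(P[...,2]<.2),(P[...,2]>.06)&R2&(U>=390)&(P[...,2]<.2)]:
    p=P[q]*1000;print('block',len(p),np.median(p,0),np.percentile(p,[5,95],axis=0).round(1))
# side
P=pts(s)
for nm,(u0,u1,v0,v1),zl in [('blk blank',(366,388,235,250),(.045,.075)),('blk clip',(374,388,250,266),(.045,.075))]:
    m=np.zeros(z.shape,bool);m[v0:v1,u0:u1]=1
    q=m&(P[...,2]>zl[0])&(P[...,2]<zl[1])&(cv2.cvtColor(s['img'],cv2.COLOR_RGB2HSV)[...,1]<50)
    p=P[q]*1000;print(nm,len(p),p.mean(0),np.percentile(p,[5,95],axis=0).round(1))
E
```

```text
Traceback (most recent call last):
  File "m.py", line 5, in rect
    k=max(cs,key=cv2.contourArea)[:,0]
      ~~~^^^^^^^^^^^^^^^^^^^^^^^^
ValueError: max() iterable argument is empty
```

```bash
cat > meas.py <<'E'
from m import *
t=pickle.load(open('top0.pkl','rb'));s=pickle.load(open('side0.pkl','rb'))
P=pts(t);z=1000*cv2.medianBlur(P[...,2].astype(np.float32),5)
R=np.zeros(z.shape,bool);R[155:210,232:330]=1
V,U=np.mgrid[:400,:640]
print('base',rect(t,R&(z>6),.012))
def axis(P,m,name):
    p=P[m]*1000;p=p[np.abs(p[:,2])<130]
    l=cv2.fitLine(p[:,:2].astype(np.float32),cv2.DIST_HUBER,0,.01,.01).ravel();print(name,len(p),l,np.degrees(np.arctan2(l[1],l[0])),p[:,2].mean())
    return l
ax=R&(z>73)&(z<90)&(((U>255)&(U<266))|((U>288)&(U<303)))
axis(P,ax,'axle top')
pm=R&(P[...,2]>.095)&(P[...,2]<.118)&(U>268)&(U<286);p=P[pm]*1000;print('pulley',p.mean(0),np.percentile(p,[2,98],axis=0).round(1))
for a,b in((236,258),(300,318)):
    pm=R&(P[...,2]>.088)&(P[...,2]<.104)&(U>=a)&(U<b);p=P[pm]*1000;print('upr',len(p),np.median(p,0),np.percentile(p,[3,97],axis=0).round(1))
hsv=cv2.cvtColor(t['img'],cv2.COLOR_RGB2HSV)
R2=np.zeros(z.shape,bool);R2[158:196,366:412]=1
br=R2&(hsv[...,1]>90)
br=cv2.morphologyEx(br.astype(np.uint8),cv2.MORPH_CLOSE,np.ones((5,5)))
print('rack',rect(t,br,.038),br.sum())
for q in [(P[...,2]>.058)&R2&(U<390)&(P[...,2]<.2),(P[...,2]>.058)&R2&(U>=390)&(P[...,2]<.2)]:
    p=P[q]*1000;print('block top cam',len(p),np.median(p,0),np.percentile(p,[5,95],axis=0).round(1))
P=pts(s)
for nm,(u0,u1,v0,v1),zl in [('blk blank',(366,388,235,250),(.045,.079)),('blk clip',(374,388,250,266),(.045,.079))]:
    m=np.zeros(z.shape,bool);m[v0:v1,u0:u1]=1
    q=m&(P[...,2]>zl[0])&(P[...,2]<zl[1])&(cv2.cvtColor(s['img'],cv2.COLOR_RGB2HSV)[...,1]<50)
    p=P[q]*1000;print(nm,len(p),p.mean(0),np.percentile(p,[5,95],axis=0).round(1))
hs=cv2.cvtColor(s['img'],cv2.COLOR_RGB2HSV)
E
python3 meas.py
```

```text
base ((582.044189453125, 97.5338134765625), (129.86953735351562, 250.59945678710938), 3.9722015857696533)
axle top 169 [ 7.7520795e-02 -9.9699074e-01  5.8170728e+02  8.7872589e+01] -85.55392 82.43498655044581
pulley [581.03572987 101.98262216 102.92572109] [[557.5  88.9  95.6]
 [606.  113.1 111.1]]
upr 84 [576.24639806 188.94767088  93.39615675] [[551.8 173.   88.9]
 [600.  200.2  99.8]]
upr 97 [586.7950178    1.89114189  92.0184075 ] [[565.2 -10.6  88.4]
 [610.9  20.   99.2]]
rack ((598.4471435546875, -250.14724731445312), (94.63573455810547, 60.41647720336914), 71.0936508178711) 488
block top cam 17 [ 608.94737834 -223.93263708   69.19604827] [[ 603.2 -229.4   65. ]
 [ 616.  -220.2   72.4]]
block top cam 24 [ 590.33954129 -281.44519328   69.96550048] [[ 582.4 -286.9   59.9]
 [ 596.8 -276.6   74.2]]
blk blank 60 [ 606.23174593 -231.0670111    59.21523783] [[ 600.  -235.7   48.1]
 [ 613.  -224.1   68.8]]
blk clip 64 [ 587.2575452  -288.43403501   60.63724067] [[ 581.1 -292.3   47.8]
 [ 594.2 -282.9   70.8]]
```

Run:
```python
from h import *
import pickle
t=pickle.load(open('top0.pkl','rb'));s=pickle.load(open('side0.pkl','rb'))
for nm,c,(u0,u1,v0,v1),k in [('track',t,(365,415,155,197),14),('srack',s,(355,400,230,285),10),('tbr',t,(235,325,155,207),8),('sbr',s,(275,350,150,222),8)]:
    cv2.imwrite(f'pics/{nm}0.png',cv2.resize(cv2.cvtColor(c['img'][v0:v1,u0:u1],cv2.COLOR_RGB2BGR),None,fx=k,fy=k,interpolation=cv2.INTER_CUBIC))
```

```text
(no output)
```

View pics/track0.png

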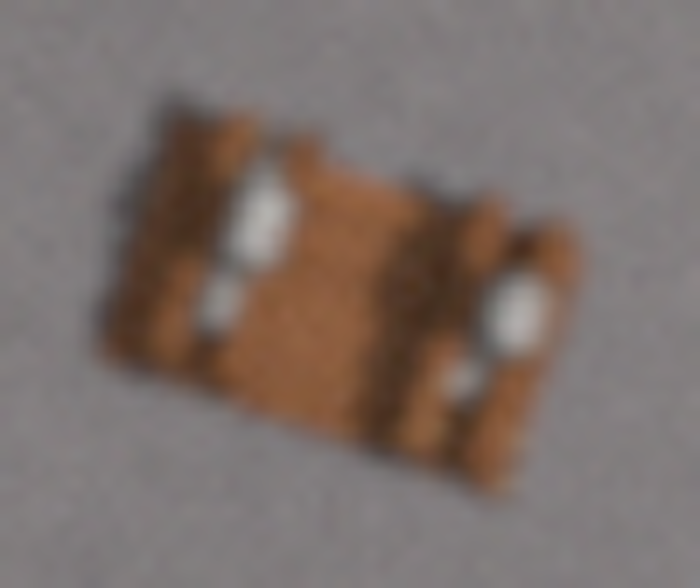

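View pics/srack0.png

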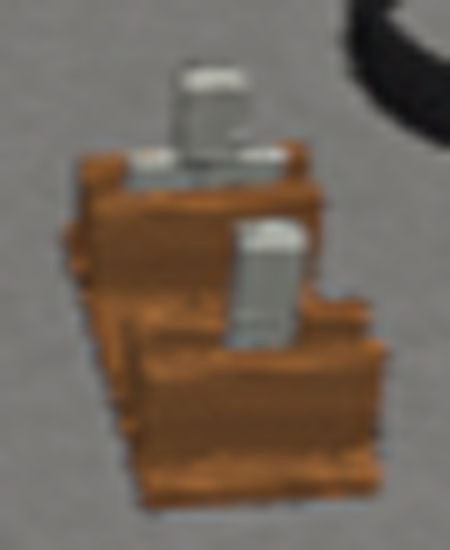

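View pics/tbr0.png

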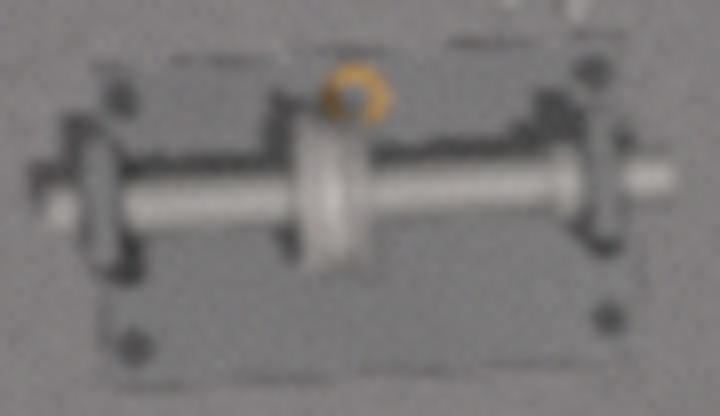

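View pics/sbr0.png

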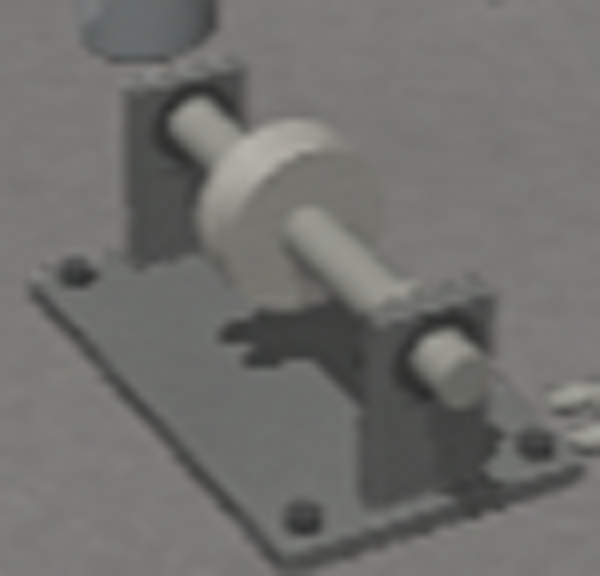

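Run:
```python
from h import *
import pickle
np.set_printoptions(suppress=True,precision=2)
t=pickle.load(open('top0.pkl','rb'));s=pickle.load(open('side0.pkl','rb'))
def q(c,u0,v0,k,x,y,z): return onz(c,u0+(x+.5)/k-.5,v0+(y+.5)/k-.5,z)[:2]*1000
T=lambda x,y,z:q(t,365,155,14,x,y,z)
S=lambda x,y,z:q(s,355,230,10,x,y,z)
B=lambda x,y,z:q(t,235,155,8,x,y,z)
b=[B(*p,.014) for p in((120,97),(133,347),(594,70),(608,317))];print('bolts',np.array(b),np.mean(b,0))
d=b[0]+b[1]-b[2]-b[3];print('yaw',np.degrees(np.arctan2(-d[0],d[1])));d=b[0]+b[2]-b[1]-b[3];print(np.degrees(np.arctan2(d[1],d[0])))
C=lambda x,y,z:q(s,275,150,8,x,y,z)
b=[C(*p,.014) for p in((77,271),(302,517),(537,444))];print('bolts side',np.array(b)); 
print('clip top',T(517,312,.0707),S(272,237,.0707)); print('blank',T(263,225,.0707),S(213,80,.0707))
# intensity centroids
for nm,c,(u0,u1,v0,v1) in [('clip',t,(397,406,171,182)),('blank',t,(380,388,165,176))]:
    g=c['img'][v0:v1,u0:u1].astype(float).min(-1);w=np.clip(g-110,0,None);V,U=np.mgrid[v0:v1,u0:u1]
    uu,vv=(w*U).sum()/w.sum(),(w*V).sum()/w.sum();print(nm,uu,vv,onz(c,uu,vv,.0707)[:2]*1000); print(g.astype(int))
```

```text
bolts [[627.74 192.86]
 [527.36 186.06]
 [639.83   3.05]
 [540.39  -3.11]] [583.83  94.71]
yaw 3.792468267643125
3.712626854634622
bolts side [[525.95 183.2 ]
 [537.32  -6.31]
 [637.93   0.04]]
clip top [ 591.06 -283.09] [ 588.04 -288.18]
blank [ 610.03 -227.2 ] [ 606.95 -231.54]
clip 401.7577981651376 177.36330275229358 [ 589.38 -283.98]
[[ 38  47  55  59  69  70  72  76  91]
 [ 40  48  54  53  43  36  47  56  75]
 [ 38  50  51  48  42  44  50  56  71]
 [ 38  39  52  62  79  85  78  64  76]
 [ 39  41  62  90 122 132 115  86  83]
 [ 35  44  74 114 146 155 135 103  96]
 [ 35  47  84 127 160 165 139 103 102]
 [ 45  56  86 131 163 162 132 102 108]
 [ 60  67  86 115 141 138 114 100 112]
 [ 77  86  87  89  97  93  89 103 120]
 [107 114  97  70  62  65  82 109 123]]
blank 383.188302425107 170.57489300998574 [ 610.13 -226.79]
[[ 48  58  61  75  80  72  67  78]
 [ 49  57  70  94  92  74  57  69]
 [ 44  60  87 114 113  81  61  64]
 [ 42  64 101 134 137 104  69  62]
 [ 42  78 124 159 162 132  87  59]
 [ 51  87 135 165 169 132  84  62]
 [ 60 105 149 168 152 118  75  63]
 [ 71 113 149 162 142 100  66  62]
 [ 73 101 125 134 119  84  59  55]
 [ 96 107  98  98  82  65  57  62]
 [120 124  99  75  64  62  59  62]]
```

```bash
python3 - <<'E'
from h import *
import pickle
t=pickle.load(open('top0.pkl','rb'));P=pts(t)
for u,v in((90,300),(110,300),(125,310),(110,270),(110,200),(70,190),(186,160)): print(u,v,P[v-2:v+3,u-2:u+3].reshape(-1,3).mean(0).round(3))
E
cat > go.py <<'E'
# usage: go.py x y z [yaw]  mm -> tool frame deltas from measured pose
import sys
from h import *
st=r.get_state();p=st['tcp_pos']*1000;from scipy.spatial.transform import Rotation as Ro
R=Ro.from_euler('xyz',st['eef_rot'],degrees=True).as_matrix()
a=list(map(float,sys.argv[1:]))
print('t',st['time_s'],'tcp',p.round(1),'rot',st['eef_rot'].round(2),'F',st['contact_force'].round(1),'w',round(st['gripper_width']*1000,1))
if len(a)>=3: print('tool delta',(R.T@(np.array(a[:3])-p)).round(1))
if len(a)>3: print('twist',round((st['eef_rot'][2]-a[3]+180)%360-180,2))
E
```

```text
90 300 [0.22  0.637 0.109]
110 300 [0.22  0.58  0.109]
125 310 [0.189 0.541 0.093]
110 270 [0.307 0.583 0.109]
110 200 [0.509 0.572 0.153]
70 190 [0.533 0.663 0.199]
186 160 [0.639 0.38  0.074]
```

Call:
{"name": "step_arm", "arguments": {
  "commands": [
    [[10, 8, 0], 0],
    [[25, 19, 0], 0],
    [[38, 28.5, 0], 0],
    [[38, 28.5, 0], 0],
    [[42, 32, 0], 0],
    [[42, 32, 0], 0],
    [[42, 32, 0], 10],
    [[0, 0, 0], 10],
    [[0, 0, 0], 10],
    [[0, 0, 0], 10],
    [[0, 0, 0], 10],
    [[0, 0, 0], 10],
    [[0, 0, 0], 10],
    [[0, 0, 0], 1.6],
    [[0, 0, 0], 0]
  ],
  "gripper": 1,
  "grip_force": 20
}}

```text
time_s: 1.98
tcp_pos: [0.3534, 0.4196, 0.2266]
eef_rot: [-180.0, 0.0, -85.9]
contact_force: [1.0, -0.6, 0.4]
gripper_width: 0.0008
```

```bash
python3 go.py 580 135 150 -86.1
```

```text
t 1.975 tcp [353.4 419.6 226.6] rot [-180.      0.    -85.92] F [ 1.  -0.6  0.4] w 0.8
tool delta [ 300.  -205.8   76.6]
twist 0.18
```

Call:
{"name": "step_arm", "arguments": {
  "commands": [
    [[15, -10, 2], 0],
    [[40, -27.5, 10], 0],
    [[45, -31, 12], 0],
    [[50, -34, 12.6], 0],
    [[50, -34, 13], 0],
    [[45, -31, 12], 0],
    [[35, -24.3, 10], 0],
    [[20, -14, 5], 0.2],
    [[0, 0, 0], 0],
    [[0, 0, 0], 0]
  ]
}}

```text
time_s: 3.22
tcp_pos: [0.5789, 0.1343, 0.15]
eef_rot: [180.0, -0.0, -86.3]
contact_force: [0.2, -0.0, 0.1]
gripper_width: 0.0006
```

```bash
python3 go.py 580 135 97 -86.1
python3 - <<'E'
from h import *
import pickle
for n in('side','top'):
    c=cap(n);pickle.dump(c,open(n+'1.pkl','wb'))
    u0,u1,v0,v1=(260,380,90,230) if n=='side' else (225,345,130,215)
    k=4.2 if n=='side' else 6
    cv2.imwrite(f'pics/{n}1c.png',cv2.resize(cv2.cvtColor(c['img'][v0:v1,u0:u1],cv2.COLOR_RGB2BGR),None,fx=k,fy=k,interpolation=cv2.INTER_CUBIC))
E
```

```text
t 3.225 tcp [578.9 134.3 150. ] rot [179.99  -0.   -86.27] F [ 0.2 -0.   0.1] w 0.6
tool delta [-0.6 -1.2 53. ]
twist -0.17
```

View pics/side1c.png

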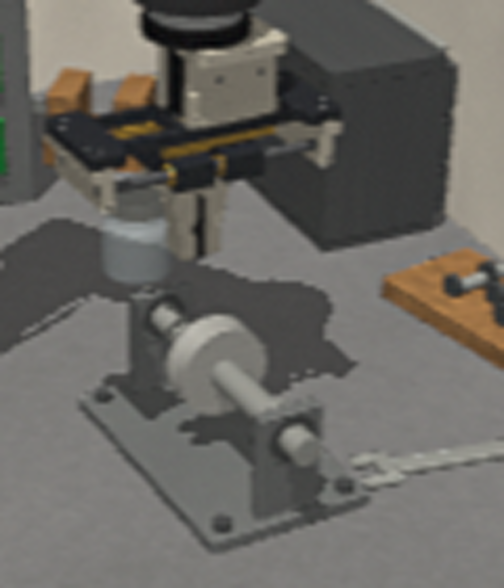

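View pics/top1c.png

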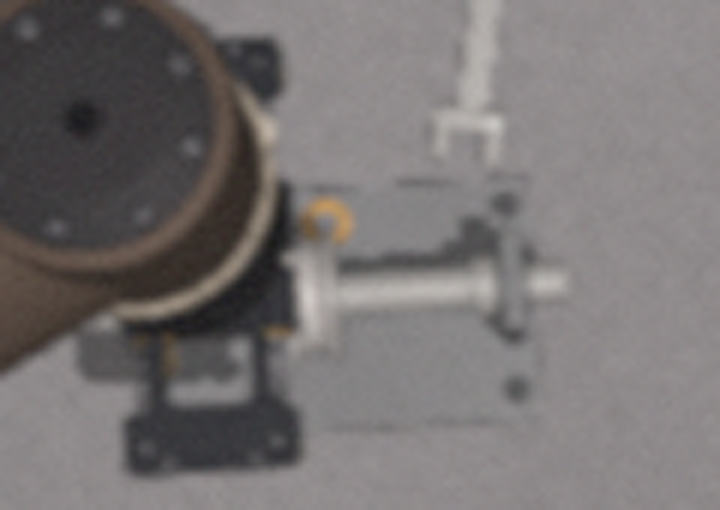

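```bash
cat >> h.py <<'E'
def proj(c,p):
    E=np.array(c['extrinsics']);q=E[:3,:3].T@(np.asarray(p,float)-E[:3,3]);F=f(c)
    return np.array([q[0]/q[2]*F+c['cx'],q[1]/q[2]*F+c['cy']])
E
python3 - <<'E'
from h import *
import pickle
s=pickle.load(open('side1.pkl','rb'));p=r.get_state()['tcp_pos']
u=proj(s,p);print(u,(u-[260,90])*4.2)
u0,u1,v0,v1=290,325,130,160
cv2.imwrite('pics/tip1.png',cv2.resize(cv2.cvtColor(s['img'][v0:v1,u0:u1],cv2.COLOR_RGB2BGR),None,fx=16,fy=16,interpolation=cv2.INTER_CUBIC));print((u-[u0,v0])*16+8)
# projections of tip corners: fingers closed, +-9.5 in tool x, +-21 tool y
from scipy.spatial.transform import Rotation as Ro
R=Ro.from_euler('xyz',r.get_state()['eef_rot'],degrees=True).as_matrix()
for a in(-9.5,9.5):
  for b in(-21,0,21):print(a,b,((proj(s,p+R@[a/1e3,b/1e3,0])-[u0,v0])*16+8).round())
E
```

```text
[305.55109383 149.05093586] [191.3145941 248.0139306]
[256.81750135 312.8149737 ]
-9.5 -21 [330. 269.]
-9.5 0 [233. 292.]
-9.5 21 [135. 316.]
9.5 -21 [379. 310.]
9.5 0 [281. 334.]
9.5 21 [181. 358.]
```

View pics/tip1.png

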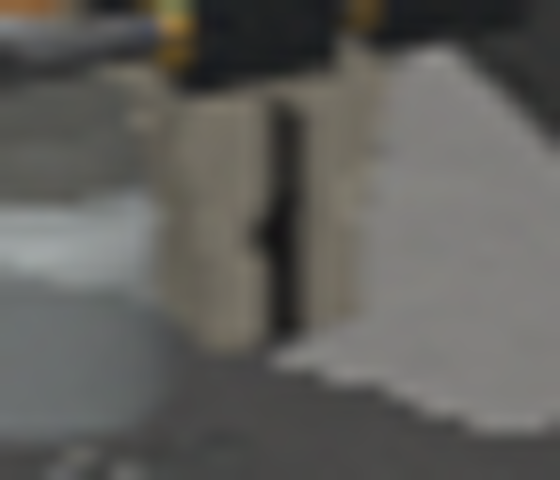

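Call:
{"name": "step_arm", "arguments": {
  "commands": [
    [[0, 0, 8], 0],
    [[0, 0, 15], 0],
    [[0, 0, 15], 0],
    [[0, 0, 11], 0],
    [[0, 0, 4], 0],
    [[4, 0, 0], 0],
    [[6, 0, 0], 0],
    [[6, 0, 0], 0],
    [[6, 0, 0], 0],
    [[6, 0, 0], 0],
    [[6, 0, 0], 0],
    [[6, 0, 0], 0],
    [[6, 0, 0], 0],
    [[6, 0, 0], 0],
    [[6, 0, 0], 0],
    [[6, 0, 0], 0],
    [[6, 0, 0], 0],
    [[4, 0, 0], 0],
    [[0, 0, 0], 0]
  ]
}}

```text
time_s: 5.7
tcp_pos: [0.5831, 0.0601, 0.0966]
eef_rot: [179.9, -0.0, -86.3]
contact_force: [-0.3, -0.0, -0.1]
gripper_width: 0.0007
```

Call:
{"name": "step_arm", "arguments": {
  "commands": [
    [[2, 0, 0], 0],
    [[2, 0, 0], 0],
    [[1, 0, 0], 0]
  ]
}}

```text
time_s: 6.08
tcp_pos: [0.5834, 0.0557, 0.0966]
eef_rot: [179.9, -0.0, -86.3]
contact_force: [-2.4, 2.4, -0.3]
gripper_width: 0.0006
```

Call:
{"name": "step_arm", "arguments": {
  "commands": [
    [[1, 0, 0], 0],
    [[1, 0, 0], 0]
  ]
}}

```text
time_s: 6.32
tcp_pos: [0.5841, 0.0538, 0.0967]
eef_rot: [180.0, -0.0, -86.3]
contact_force: [-1.6, 2.1, -0.5]
gripper_width: 0.0006
```

Call:
{"name": "step_arm", "arguments": {
  "commands": [
    [[1, 0, 0], 0],
    [[1, 0, 0], 0]
  ]
}}

```text
time_s: 6.58
tcp_pos: [0.5844, 0.0523, 0.0969]
eef_rot: [180.0, 0.0, -86.3]
contact_force: [-5.0, 7.7, 0.2]
gripper_width: 0.0004
```

Call:
{"name": "step_arm", "arguments": {
  "commands": [
    [[0.5, 0, 0], 0],
    [[0, 0, 0], 0]
  ]
}}

```text
time_s: 6.82
tcp_pos: [0.5844, 0.0523, 0.0969]
eef_rot: [-180.0, 0.1, -86.3]
contact_force: [-2.1, 7.7, -1.0]
gripper_width: 0.0003
```

Call:
{"name": "step_arm", "arguments": {
  "commands": [
    [[0.5, 0, 0], 0],
    [[0, 0, 0], 0]
  ]
}}

```text
time_s: 7.08
tcp_pos: [0.5844, 0.0523, 0.0969]
eef_rot: [-180.0, 0.1, -86.3]
contact_force: [-4.8, 10.6, 0.1]
gripper_width: 0.0005
```

Call:
{"name": "step_arm", "arguments": {
  "commands": [
    [[-3, 0, 0], 0],
    [[-9, 0, 0], 0],
    [[-4, 0, -4], 0],
    [[0, 0, -20], 0],
    [[0, 0, -40], 0],
    [[0, 0, -30], 0],
    [[0, -20, -6], 0],
    [[0, 40, 0], 0],
    [[0, 50, 0], 0],
    [[0, 50, 0], 0],
    [[0, 40, 0], 0],
    [[0, 20, 0], 0]
  ],
  "gripper": 0.6
}}

```text
time_s: 8.57
tcp_pos: [0.4023, 0.0548, 0.1975]
eef_rot: [-179.9, 0.0, -86.3]
contact_force: [1.0, 0.9, -0.0]
gripper_width: 0.0351
```

```bash
python3 go.py 589 -286 140 -108.9
python3 - <<'E'
from h import *
import pickle
for n in('side','top'):
    c=cap(n);pickle.dump(c,open(n+'2.pkl','wb'))
    u0,u1,v0,v1=(280,360,130,220) if n=='side' else (230,330,150,210)
    k=6.5 if n=='side' else 8
    cv2.imwrite(f'pics/{n}2c.png',cv2.resize(cv2.cvtColor(c['img'][v0:v1,u0:u1],cv2.COLOR_RGB2BGR),None,fx=k,fy=k,interpolation=cv2.INTER_CUBIC))
E
```

```text
t 8.575 tcp [402.3  54.8 197.5] rot [-1.7993e+02  3.0000e-02 -8.6260e+01] F [ 1.   0.9 -0. ] w 35.1
tool delta [ 352.3 -164.    57.5]
twist 22.64
```

View pics/side2c.png

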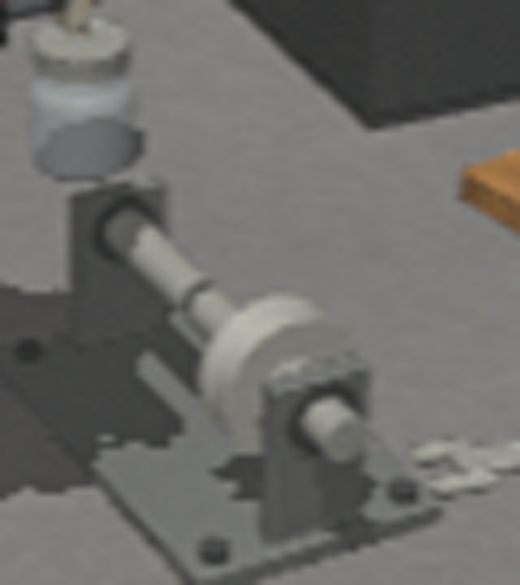

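View pics/top2c.png

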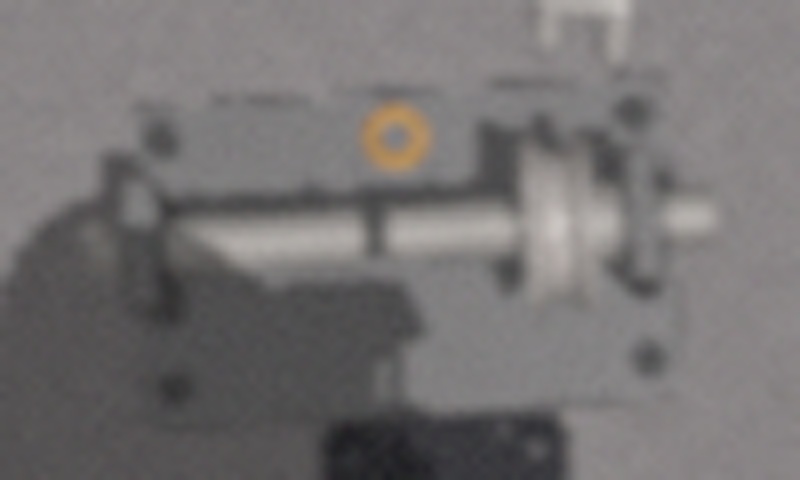

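Run:
```python
from h import *
import pickle
np.set_printoptions(suppress=True,precision=2,linewidth=220)
t=pickle.load(open('top2.pkl','rb'));s=pickle.load(open('side2.pkl','rb'))
B=lambda x,y,z:onz(t,230+(x+.5)/8-.5,150+(y+.5)/8-.5,z)[:2]*1000
S=lambda x,y,z:onz(s,280+(x+.5)/6.5-.5,130+(y+.5)/6.5-.5,z)[:2]*1000
g=t['img'].astype(int).min(-1)
print(g[170:186,268:286])
# groove u profile on axle rows
row=g[176:182,262:295].mean(0);print(row.round())
print('groove top',B(375,228,.083)); print('groove side',S(198,293,.084))
b=[B(*p,.014) for p in((161,137),(174,387),(632,110),(649,357))];print(np.array(b),np.mean(b,0))
P=pts(t)
for a,b2 in((256,274),(280,292)):
    m=np.zeros(g.shape,bool);m[168:190,a:b2]=1;q=P[m&(P[...,2]>.065)&(P[...,2]<.1)]*1000;print('axle',len(q),q.mean(0))
# axle edges brightness columns
for u in range(254,293,4): print(u,g[166:192,u])
```

```text
[[125 127 126 131 128 125 123 124 116 108 101  98 102 105 115 125 124 127]
 [122 127 129 129 127 128 122 126 126 122 122 121 120 124 126 123 123 128]
 [114 118 120 125 124 127 120 119 116 117 116 119 119 118 115 109 112 116]
 [ 96  98 106 114 117 116 105  95  92  95  93  93  94  94  93  85  88  95]
 [ 79  81  84  90  91  91  84  81  74  76  78  78  78  78  78  81  79  81]
 [ 77  80  80  86  89  88  87  79  75  79  88  89  88  93  94  99  99 101]
 [101 103 101 109 112 116 106  92  79  85 103 119 123 123 124 128 129 130]
 [129 130 132 135 136 135 128 105  84  94 120 142 148 150 149 151 150 151]
 [150 152 153 154 157 155 148 120  92 100 135 155 166 164 165 166 166 167]
 [167 165 168 164 167 167 160 134 100 104 139 164 172 171 171 171 169 167]
 [168 164 165 164 163 163 156 131  99 101 131 155 158 160 158 157 155 154]
 [154 152 150 150 151 148 141 120  99 101 121 135 142 145 142 138 138 133]
 [135 135 133 132 133 130 129 123 114 117 121 123 130 130 130 125 119 123]
 [120 119 119 119 116 117 118 121 121 123 125 123 125 128 127 124 120 124]
 [114 110 112 115 110 110 109 106 108 113 113 116 
[... 870 characters left out ...]
139 124 115  97  77  77  79  79  79  79]
270 [125 124 128 127 126 129 120 106  84  80 101 132 153 168 165 150 133 119 112  94  78  73  80  76  77  76]
274 [122 123 122 125 123 122 120 105  84  87 106 128 148 160 156 141 129 118 109  92  76  80  80  79  76  77]
278 [124 123 109  91 101 122 116  93  78  88 103 120 135 139 131 121 121 125 113  93  77  77  74  74  76  77]
282 [100 102  97 101 115 126 115  93  78  94 124 149 165 171 158 142 130 127 124 126 125 117 110 101  93  92]
286 [132 132 128 128 129 129 120  92  84 103 131 152 166 166 152 134 119 122 125 127 127 129 127 128 129 127]
290 [ 87  87  87  87  85  84  81  77  88 113 137 157 169 163 146 131 118 120 122 128 129 127 128 125 126 128]
```

```bash
python3 - <<'E'
from h import *
import pickle
np.set_printoptions(suppress=True,precision=2,linewidth=220)
for n in('top','side'):
    t=pickle.load(open(n+'2.pkl','rb'));P=pts(t);x,y,z=P[...,0],P[...,1],P[...,2]
    m=(x>.6)&(x<.75)&(y>-.45)&(y<-.32)&(z<.14)
    for lo,hi in((.015,.08),(.08,.105),(.105,.13)):
        q=P[m&(z>lo)&(z<hi)]*1000
        if len(q): print(n,lo,len(q),q.mean(0),np.percentile(q,[4,96],axis=0))
E
python3 - <<'E'
from h import *
import pickle
c=pickle.load(open('side2.pkl','rb'));u0,u1,v0,v1=350,460,220,305
cv2.imwrite('pics/oil2.png',cv2.resize(cv2.cvtColor(c['img'][v0:v1,u0:u1],cv2.COLOR_RGB2BGR),None,fx=7,fy=7,interpolation=cv2.INTER_CUBIC))
E
```

```text
top 0.015 130 [ 668.05 -366.36   57.38] [[ 652.31 -389.36   17.9 ]
 [ 695.16 -355.08   79.57]]
top 0.08 75 [ 670.84 -373.38   87.05] [[ 657.7  -392.09   81.48]
 [ 689.48 -360.71   95.66]]
top 0.105 55 [ 674.88 -377.42  117.02] [[ 665.42 -386.91  107.86]
 [ 685.03 -368.35  122.73]]
side 0.015 478 [ 661.81 -394.08   50.42] [[ 650.34 -405.78   17.96]
 [ 683.72 -371.41   78.41]]
side 0.08 157 [ 667.62 -388.05   88.6 ] [[ 657.93 -399.04   80.49]
 [ 682.94 -372.08  103.2 ]]
side 0.105 92 [ 671.7  -385.05  114.9 ] [[ 663.14 -393.05  106.83]
 [ 682.95 -373.89  119.08]]
```

View pics/oil2.png

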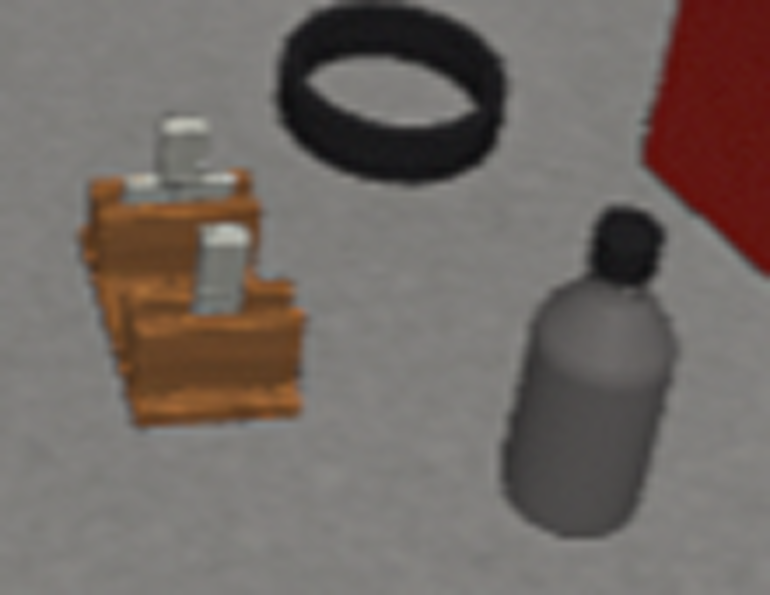

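Call:
{"name": "step_arm", "arguments": {
  "commands": [
    [[20, -9, 0], 0],
    [[45, -21, 0], 0],
    [[52, -24, 5], 0],
    [[52, -24, 8], 0],
    [[52, -24, 10], 0],
    [[52, -24, 10], 0],
    [[45, -21, 10], 0],
    [[25, -12, 10], 0],
    [[10, -5, 4.5], 10],
    [[0, 0, 0], 10],
    [[0, 0, 0], 2.6],
    [[0, 0, 0], 0],
    [[0, 0, 0], 0]
  ]
}}

```text
time_s: 10.3
tcp_pos: [0.5907, -0.2867, 0.1393]
eef_rot: [180.0, -0.0, -108.8]
contact_force: [0.4, 0.5, 0.8]
gripper_width: 0.0348
```

```bash
python3 go.py 588.5 -286.5 45 -108.9
python3 - <<'E'
from h import *
import pickle
from scipy.spatial.transform import Rotation as Ro
st=r.get_state();p=st['tcp_pos'];R=Ro.from_euler('xyz',st['eef_rot'],degrees=True).as_matrix()
w=st['gripper_width']
for n in('side',):
    c=cap(n);pickle.dump(c,open(n+'3.pkl','wb'))
    u0,u1,v0,v1=(345,425,195,280)
    k=7
    cv2.imwrite(f'pics/{n}3c.png',cv2.resize(cv2.cvtColor(c['img'][v0:v1,u0:u1],cv2.COLOR_RGB2BGR),None,fx=k,fy=k,interpolation=cv2.INTER_CUBIC))
    for a in(-.0095,.0095):
        for b in(-w/2-.021,-w/2,w/2,w/2+.021): print(a,b,((proj(c,p+R@[a,b,0])-[u0,v0])*k+k/2).round())
E
```

```text
t 10.3 tcp [ 590.7 -286.7  139.3] rot [ 1.7999e+02 -1.0000e-02 -1.0882e+02] F [0.4 0.5 0.8] w 34.8
tool delta [ 0.5  2.1 94.3]
twist 0.08
-0.0095 -0.038402756417925246 [392. 225.]
-0.0095 -0.01740275641792525 [331. 228.]
-0.0095 0.01740275641792525 [229. 234.]
-0.0095 0.038402756417925246 [167. 238.]
0.0095 -0.038402756417925246 [408. 260.]
0.0095 -0.01740275641792525 [346. 264.]
0.0095 0.01740275641792525 [242. 270.]
0.0095 0.038402756417925246 [179. 274.]
```

View pics/side3c.png

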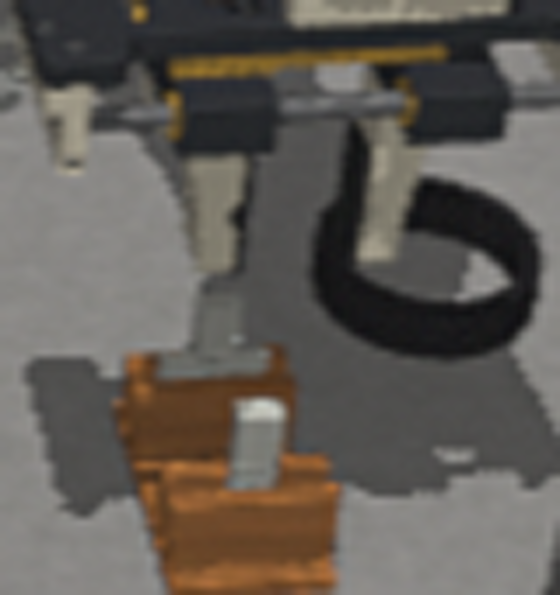

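Call:
{"name": "step_arm", "arguments": {
  "commands": [
    [[0.5, 2, 15], 0],
    [[0, 0, 22], 0],
    [[0, 0, 22], 0],
    [[0, 0, 18], 0],
    [[0, 0, 10], 0],
    [[0, 0, 5], 0],
    [[0, 0, 2], 0],
    [[0, 0, 0], 0]
  ]
}}

```text
time_s: 11.35
tcp_pos: [0.5887, -0.2863, 0.0459]
eef_rot: [-180.0, 0.0, -108.9]
contact_force: [0.6, -0.0, 0.0]
gripper_width: 0.0353
```

```bash
python3 go.py 588.5 -286.5 45 -108.9
python3 - <<'E'
from h import *
import pickle
c=cap('side');u0,u1,v0,v1=(345,425,215,285);k=7
cv2.imwrite(f'pics/side4c.png',cv2.resize(cv2.cvtColor(c['img'][v0:v1,u0:u1],cv2.COLOR_RGB2BGR),None,fx=k,fy=k,interpolation=cv2.INTER_CUBIC))
E
```

```text
t 11.35 tcp [ 588.7 -286.3   45.9] rot [-179.96    0.   -108.88] F [ 0.6 -0.   0. ] w 35.3
tool delta [0.2 0.1 0.9]
twist 0.02
```

View pics/side4c.png

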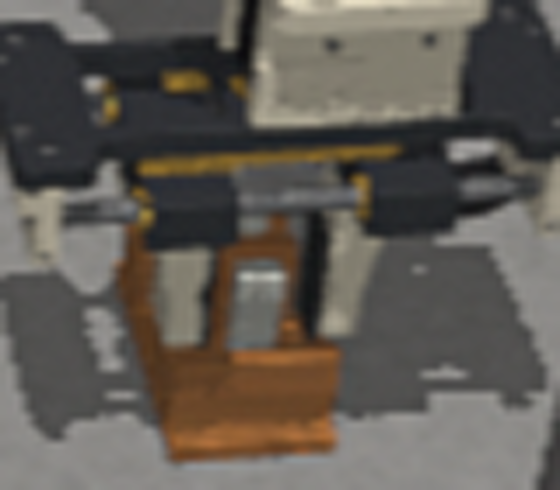

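Call:
{"name": "step_arm", "arguments": {
  "commands": [
    [[0, 0, 0], 0],
    [[0, 0, 0], 0],
    [[0, 0, 0], 0],
    [[0, 0, 0], 0],
    [[0, 0, 0], 0],
    [[0, 0, 0], 0]
  ],
  "gripper": 1,
  "grip_force": 45
}}

```text
time_s: 12.15
tcp_pos: [0.5885, -0.2863, 0.0456]
eef_rot: [-180.0, 0.0, -108.9]
contact_force: [0.3, -0.2, 1.3]
gripper_width: 0.0157
```

Call:
{"name": "step_arm", "arguments": {
  "commands": [
    [[0, 0, -2], 0],
    [[0, 0, -5], 0],
    [[0, 0, -8], 0],
    [[0, 0, -12], 0],
    [[0, 0, -20], 0],
    [[0, 0, -25], 0],
    [[0, 0, -25], 0],
    [[0, 0, -25], 0],
    [[0, 0, -18], 0],
    [[0, 0, -5], 0],
    [[0, 0, 0], 0]
  ]
}}

```text
time_s: 13.52
tcp_pos: [0.5881, -0.2861, 0.1902]
eef_rot: [180.0, 0.0, -108.9]
contact_force: [-0.4, -0.1, -2.4]
gripper_width: 0.0154
```

```bash
python3 go.py
python3 - <<'E'
from h import *
import pickle
c=cap('side');u0,u1,v0,v1=(345,425,180,285);k=5.6
pickle.dump(c,open('side5.pkl','wb'))
cv2.imwrite(f'pics/side5c.png',cv2.resize(cv2.cvtColor(c['img'][v0:v1,u0:u1],cv2.COLOR_RGB2BGR),None,fx=k,fy=k,interpolation=cv2.INTER_CUBIC))
E
```

```text
t 13.525 tcp [ 588.1 -286.1  190.2] rot [ 1.7998e+02  1.0000e-02 -1.0889e+02] F [-0.4 -0.1 -2.4] w 15.4
```

View pics/side5c.png

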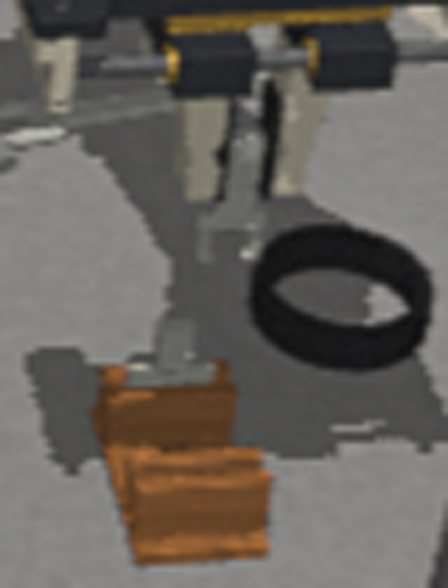

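Run:
```python
from h import *
import pickle
from scipy.spatial.transform import Rotation as Ro
st=r.get_state();p=st['tcp_pos'];R=Ro.from_euler('xyz',st['eef_rot'],degrees=True).as_matrix()
c=pickle.load(open('side5.pkl','rb'));u0,u1,v0,v1=372,412,185,235;k=11
cv2.imwrite(f'pics/side5d.png',cv2.resize(cv2.cvtColor(c['img'][v0:v1,u0:u1],cv2.COLOR_RGB2BGR),None,fx=k,fy=k,interpolation=cv2.INTER_CUBIC))
L=lambda a,b,z:((proj(c,p+R@(np.array([a,b,z])/1e3))-[u0,v0])*k+k/2).round()
for a in(-2.75,2.75):
    for b,z in((-14,37.9),(14,37.9),(-14,22),(14,22),(-8,14.9),(8,14.9)): print('clip',a,b,z,L(a,b,z))
for b in(-7.8,7.8): print('tip',L(9.5,b,0))
```

```text
clip -2.75 -14 37.9 [209. 444.]
clip -2.75 14 37.9 [ 78. 452.]
clip -2.75 -14 22 [218. 384.]
clip -2.75 14 22 [ 86. 391.]
clip -2.75 -8 14.9 [194. 358.]
clip -2.75 8 14.9 [118. 362.]
clip 2.75 -14 37.9 [216. 460.]
clip 2.75 14 37.9 [ 85. 468.]
clip 2.75 -14 22 [225. 399.]
clip 2.75 14 22 [ 93. 407.]
clip 2.75 -8 14.9 [201. 373.]
clip 2.75 8 14.9 [125. 377.]
tip [217. 334.]
tip [142. 338.]
```

View pics/side5d.png

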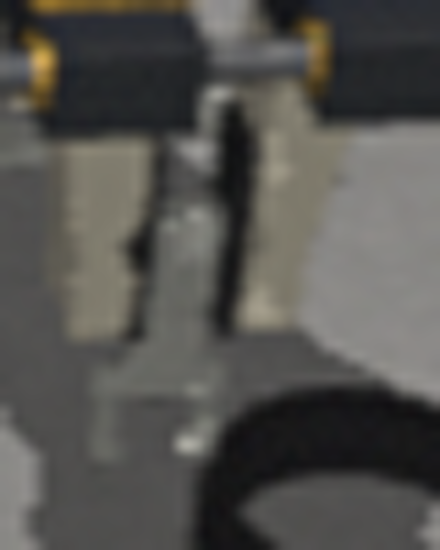

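```bash
python3 go.py 582.2 97.5 165 -86.1
python3 - <<'E'
from h import *
import pickle
from scipy.optimize import brentq
s=pickle.load(open('side2.pkl','rb'))
ps=[(198,293),(190,296),(205,288),(182,302)]
for x,y in ps:
    o,d=ray(s,280+(x+.5)/6.5-.5,130+(y+.5)/6.5-.5); o=o*1e3;d=d*1e3
    a=np.array([-.068,.998,0]);c=np.array([582.5,93,75.])
    def D(t): q=o+d*t-c; return np.linalg.norm(q-a*(q@a))
    ts=np.linspace(.8,1.4,6000);D_=np.array([D(t) for t in ts]);i=np.argmax(D_<10) if (D_<10).any() else D_.argmin()
    q=o+d*ts[i];print((x,y),q.round(1),D_[i].round(1),'bracket y',((q-c)@a).round(1))
E
```

```text
t 13.575 tcp [ 587.8 -286.1  189.6] rot [ 1.7992e+02  1.0000e-02 -1.0890e+02] F [-0.4 -0.8 -1.1] w 15.5
tool delta [-361.1  129.5   24.8]
twist -22.8
(198, 293) [576.3  95.5  82.9] 9.9 bracket y 2.9
(190, 296) [573.6  98.6  80.2] 9.9 bracket y 6.2
(205, 288) [579.9  95.6  84.7] 10.0 bracket y 2.8
(182, 302) [571.8 103.4  74.7] 10.0 bracket y 11.1
```

Call:
{"name": "step_arm", "arguments": {
  "commands": [
    [[-15, 5.5, 0], 0],
    [[-35, 12.5, 0], 0],
    [[-45, 16, 0], 0],
    [[-50, 18, 0], 0],
    [[-50, 18, 0], 0],
    [[-50, 18, 0], 0],
    [[-45, 16, 0], 0],
    [[-40, 14.5, 0], 0],
    [[-22, 8, 0], 0],
    [[-9, 3, 0], -8],
    [[0, 0, 0], -8],
    [[0, 0, 0], -6.8],
    [[0, 0, 10], 0],
    [[0, 0, 10], 0],
    [[0, 0, 5], 0],
    [[0, 0, 0], 0]
  ]
}}

```text
time_s: 15.58
tcp_pos: [0.5823, 0.097, 0.1647]
eef_rot: [179.9, -0.0, -86.1]
contact_force: [0.7, 0.0, -0.4]
gripper_width: 0.0157
```

```bash
python3 go.py 582.2 96 135 -86.1
python3 - <<'E'
from h import *
import pickle
from scipy.spatial.transform import Rotation as Ro
st=r.get_state();p=st['tcp_pos'];R=Ro.from_euler('xyz',st['eef_rot'],degrees=True).as_matrix()
c=cap('side');u0,u1,v0,v1=(285,345,120,200);k=7.4
pickle.dump(c,open('side6.pkl','wb'))
cv2.imwrite(f'pics/side6c.png',cv2.resize(cv2.cvtColor(c['img'][v0:v1,u0:u1],cv2.COLOR_RGB2BGR),None,fx=k,fy=k,interpolation=cv2.INTER_CUBIC))
L=lambda a,b,z:((proj(c,p+R@(np.array([a,b,z])/1e3))-[u0,v0])*k+k/2).round()
for a in(-5,-2.5,0):
    for b,z in((-14,37.9),(14,37.9)): print('clip front face',a,b,z,L(a+2.75,b,z))
E
```

```text
t 15.575 tcp [582.3  97.  164.7] rot [ 1.7993e+02 -3.0000e-02 -8.6130e+01] F [ 0.7  0.  -0.4] w 15.7
tool delta [ 1.   0.1 29.7]
twist -0.03
clip front face -5 -14 37.9 [230. 300.]
clip front face -5 14 37.9 [169. 315.]
clip front face -2.5 -14 37.9 [233. 302.]
clip front face -2.5 14 37.9 [172. 318.]
clip front face 0 -14 37.9 [236. 305.]
clip front face 0 14 37.9 [175. 320.]
```

View pics/side6c.png

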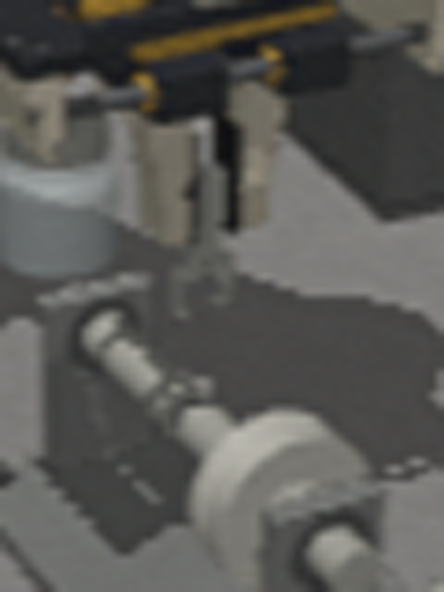

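Call:
{"name": "step_arm", "arguments": {
  "commands": [
    [[1, 0, 6], 0],
    [[0, 0, 10], 0],
    [[0, 0, 10], 0],
    [[0, 0, 8], 0],
    [[0, 0, 4], 0],
    [[0, 0, 1], 0],
    [[0, 0, 0], 0]
  ]
}}

```text
time_s: 16.5
tcp_pos: [0.5829, 0.0963, 0.1266]
eef_rot: [-180.0, 0.0, -86.1]
contact_force: [-0.6, 0.4, -0.5]
gripper_width: 0.0154
```

Call:
{"name": "step_arm", "arguments": {
  "commands": [
    [[0, 0, 1], 0],
    [[0, 0, 1], 0]
  ]
}}

```text
time_s: 16.75
tcp_pos: [0.5828, 0.0963, 0.1246]
eef_rot: [-180.0, 0.0, -86.1]
contact_force: [-0.2, 0.1, -0.9]
gripper_width: 0.0157
```

Call:
{"name": "step_arm", "arguments": {
  "commands": [
    [[0, 0, 1], 0],
    [[0, 0, 1], 0]
  ]
}}

```text
time_s: 17.0
tcp_pos: [0.5827, 0.0962, 0.1224]
eef_rot: [-180.0, -0.0, -86.1]
contact_force: [-0.3, 0.7, 0.2]
gripper_width: 0.0153
```

Call:
{"name": "step_arm", "arguments": {
  "commands": [
    [[0, 0, 1], 0],
    [[0, 0, 0], 0]
  ]
}}

```text
time_s: 17.25
tcp_pos: [0.5827, 0.0962, 0.1213]
eef_rot: [180.0, -0.0, -86.1]
contact_force: [-0.3, 0.6, 0.1]
gripper_width: 0.0153
```

Call:
{"name": "step_arm", "arguments": {
  "commands": [
    [[0, 0, 0.8], 0],
    [[0, 0, 0], 0]
  ]
}}

```text
time_s: 17.5
tcp_pos: [0.5827, 0.0963, 0.1206]
eef_rot: [180.0, 0.0, -86.1]
contact_force: [-0.5, 1.2, 0.1]
gripper_width: 0.0156
```

Call:
{"name": "step_arm", "arguments": {
  "commands": [
    [[0, 0, 0.8], 0],
    [[0, 0, 0], 0]
  ]
}}

```text
time_s: 17.75
tcp_pos: [0.5828, 0.0964, 0.1199]
eef_rot: [-180.0, 0.0, -86.1]
contact_force: [0.6, 1.2, -0.7]
gripper_width: 0.0157
```

Call:
{"name": "step_arm", "arguments": {
  "commands": [
    [[0, 0, 0.8], 0],
    [[0, 0, 0], 0]
  ]
}}

```text
time_s: 18.0
tcp_pos: [0.5828, 0.0965, 0.119]
eef_rot: [-180.0, 0.0, -86.1]
contact_force: [-0.4, 2.9, -0.7]
gripper_width: 0.0156
```

Call:
{"name": "step_arm", "arguments": {
  "commands": [
    [[-0.8, 0, 0.3], 0],
    [[0, 0, 0], 0]
  ]
}}

```text
time_s: 18.25
tcp_pos: [0.5826, 0.097, 0.1187]
eef_rot: [180.0, -0.0, -86.1]
contact_force: [0.6, 0.5, -0.5]
gripper_width: 0.0156
```

Call:
{"name": "step_arm", "arguments": {
  "commands": [
    [[0, 0, 0.8], 0],
    [[0, 0, 0], 0]
  ]
}}

```text
time_s: 18.5
tcp_pos: [0.5826, 0.097, 0.1179]
eef_rot: [180.0, -0.0, -86.1]
contact_force: [-0.1, 0.3, -0.8]
gripper_width: 0.0155
```

Call:
{"name": "step_arm", "arguments": {
  "commands": [
    [[-0.3, 0, 0.8], 0],
    [[0, 0, 0], 0]
  ]
}}

```text
time_s: 18.75
tcp_pos: [0.5827, 0.0972, 0.1175]
eef_rot: [-180.0, -0.0, -86.1]
contact_force: [-0.8, 0.0, 3.5]
gripper_width: 0.0158
```

Call:
{"name": "step_arm", "arguments": {
  "commands": [
    [[0, 0, 0.8], 0],
    [[0, 0, 0], 0]
  ]
}}

```text
time_s: 19.0
tcp_pos: [0.5829, 0.0972, 0.1172]
eef_rot: [-180.0, -0.0, -86.1]
contact_force: [-2.0, -0.4, 7.6]
gripper_width: 0.0155
```

Call:
{"name": "step_arm", "arguments": {
  "commands": [
    [[0, 0, 0.8], 0],
    [[0, 0, 0], 0]
  ]
}}

```text
time_s: 19.25
tcp_pos: [0.5831, 0.0972, 0.117]
eef_rot: [-179.9, -0.0, -86.1]
contact_force: [-3.5, 0.0, 12.1]
gripper_width: 0.0154
```

Call:
{"name": "step_arm", "arguments": {
  "commands": [
    [[0, 0.6, 0], 0],
    [[0, 0, 0], 0]
  ]
}}

```text
time_s: 19.5
tcp_pos: [0.5822, 0.0973, 0.1164]
eef_rot: [-180.0, 0.0, -86.1]
contact_force: [-2.6, -0.1, 6.9]
gripper_width: 0.0152
```

Call:
{"name": "step_arm", "arguments": {
  "commands": [
    [[0, 0.3, 0.4], 0],
    [[0, 0, 0], 0]
  ]
}}

```text
time_s: 19.75
tcp_pos: [0.5817, 0.0971, 0.1155]
eef_rot: [-180.0, -0.0, -86.1]
contact_force: [-1.2, 0.3, 5.2]
gripper_width: 0.0154
```

Call:
{"name": "step_arm", "arguments": {
  "commands": [
    [[0, 0.2, 0.8], 0],
    [[0, 0, 0], 0]
  ]
}}

```text
time_s: 20.0
tcp_pos: [0.5818, 0.0972, 0.1153]
eef_rot: [-180.0, -0.0, -86.1]
contact_force: [-3.7, -0.3, 8.7]
gripper_width: 0.0157
```

Call:
{"name": "step_arm", "arguments": {
  "commands": [
    [[0, 0, 0.8], 0],
    [[0, 0, 0], 0]
  ]
}}

```text
time_s: 20.25
tcp_pos: [0.582, 0.0972, 0.1151]
eef_rot: [-179.9, -0.0, -86.1]
contact_force: [-3.4, -0.3, 12.1]
gripper_width: 0.0153
```

Call:
{"name": "step_arm", "arguments": {
  "commands": [
    [[0, 0, 0.8], 0],
    [[0, 0, 0], 0]
  ]
}}

```text
time_s: 20.5
tcp_pos: [0.582, 0.0972, 0.1142]
eef_rot: [-179.9, 0.0, -86.1]
contact_force: [-2.5, -0.9, 9.2]
gripper_width: 0.0156
```

Call:
{"name": "step_arm", "arguments": {
  "commands": [
    [[0, 0.5, 0.4], 0],
    [[0, 0, 0], 0]
  ]
}}

```text
time_s: 20.75
tcp_pos: [0.582, 0.0973, 0.1139]
eef_rot: [-179.9, 0.0, -86.0]
contact_force: [-1.3, -0.5, 11.4]
gripper_width: 0.0156
```

Call:
{"name": "step_arm", "arguments": {
  "commands": [
    [[0, 0.2, 0.8], 0],
    [[0, 0, 0], 0]
  ]
}}

```text
time_s: 21.0
tcp_pos: [0.5818, 0.0973, 0.1131]
eef_rot: [-179.9, 0.0, -86.1]
contact_force: [-1.8, -0.5, 9.7]
gripper_width: 0.0155
```

Call:
{"name": "step_arm", "arguments": {
  "commands": [
    [[0, 0, 0.8], 0],
    [[0, 0, 0], 0]
  ]
}}

```text
time_s: 21.25
tcp_pos: [0.5816, 0.0973, 0.112]
eef_rot: [-179.9, 0.0, -86.1]
contact_force: [-1.3, 0.5, 8.4]
gripper_width: 0.0154
```

Going in steadily under light force; continuing.

Call:
{"name": "step_arm", "arguments": {
  "commands": [
    [[0, 0.2, 0.8], 0],
    [[0, 0, 0.8], 0],
    [[0, 0, 0], 0]
  ]
}}

```text
time_s: 21.62
tcp_pos: [0.5812, 0.0973, 0.1097]
eef_rot: [-179.9, 0.0, -86.1]
contact_force: [-0.3, 0.3, 3.2]
gripper_width: 0.0154
```

Call:
{"name": "step_arm", "arguments": {
  "commands": [
    [[0, 0, 0.8], 0],
    [[0, 0, 0.8], 0],
    [[0, 0, 0], 0]
  ]
}}

```text
time_s: 22.0
tcp_pos: [0.5808, 0.0973, 0.1072]
eef_rot: [-180.0, 0.0, -86.1]
contact_force: [2.3, 1.6, -2.6]
gripper_width: 0.0158
```

Call:
{"name": "step_arm", "arguments": {
  "commands": [
    [[0, 0, 0.8], 0],
    [[0, 0, 0.8], 0],
    [[0, 0, 0], 0]
  ]
}}

```text
time_s: 22.38
tcp_pos: [0.5806, 0.0972, 0.1055]
eef_rot: [180.0, -0.0, -86.1]
contact_force: [2.9, 0.3, -1.9]
gripper_width: 0.0154
```

Call:
{"name": "step_arm", "arguments": {
  "commands": [
    [[0, -0.4, 0.6], 0],
    [[0, 0, 0.5], 0],
    [[0, 0, 0], 0]
  ]
}}

```text
time_s: 22.75
tcp_pos: [0.5809, 0.0972, 0.1047]
eef_rot: [180.0, -0.0, -86.1]
contact_force: [0.6, 0.6, -2.3]
gripper_width: 0.0158
```

Call:
{"name": "step_arm", "arguments": {
  "commands": [
    [[0, -0.1, 0.8], 0],
    [[0, 0, 0], 0]
  ]
}}

```text
time_s: 23.0
tcp_pos: [0.581, 0.0972, 0.1039]
eef_rot: [180.0, -0.0, -86.1]
contact_force: [1.4, -0.4, -1.4]
gripper_width: 0.015
```

Call:
{"name": "step_arm", "arguments": {
  "commands": [
    [[0, 0, 0.8], 0],
    [[0, 0, 0], 0]
  ]
}}

```text
time_s: 23.25
tcp_pos: [0.5811, 0.0972, 0.1037]
eef_rot: [-180.0, -0.0, -86.1]
contact_force: [-0.6, 0.0, 4.1]
gripper_width: 0.0155
```

Call:
{"name": "step_arm", "arguments": {
  "commands": [
    [[0, 0, 0.8], 0],
    [[0, 0, 0], 0]
  ]
}}

```text
time_s: 23.5
tcp_pos: [0.5812, 0.0972, 0.1035]
eef_rot: [-180.0, -0.0, -86.1]
contact_force: [-2.8, 0.7, 9.0]
gripper_width: 0.0155
```

Call:
{"name": "step_arm", "arguments": {
  "commands": [
    [[0, 0, 0.8], 0],
    [[0, 0, 0], 0]
  ]
}}

```text
time_s: 23.75
tcp_pos: [0.5813, 0.0972, 0.1034]
eef_rot: [-179.9, -0.0, -86.1]
contact_force: [-4.5, 0.3, 14.5]
gripper_width: 0.0156
```

Call:
{"name": "step_arm", "arguments": {
  "commands": [
    [[0, 0, 0.6], 0],
    [[0, 0, 0], 0]
  ]
}}

```text
time_s: 24.0
tcp_pos: [0.5813, 0.0972, 0.1033]
eef_rot: [-179.9, -0.0, -86.0]
contact_force: [-7.5, 0.4, 18.9]
gripper_width: 0.0153
```

Call:
{"name": "step_arm", "arguments": {
  "commands": [
    [[0, 0, -1.2], 0],
    [[0, 0, -1.2], 0],
    [[0, 0, 0], 0]
  ]
}}

```text
time_s: 24.38
tcp_pos: [0.5811, 0.0972, 0.1036]
eef_rot: [-180.0, -0.0, -86.1]
contact_force: [-1.6, -0.2, 5.0]
gripper_width: 0.0157
```

Call:
{"name": "step_arm", "arguments": {
  "commands": [
    [[0, 0, 0], 0],
    [[0, 0, 0], 0],
    [[0, 0, 0], 0],
    [[0, 0, 0], 0]
  ],
  "gripper": 0.6
}}

```text
time_s: 24.88
tcp_pos: [0.5811, 0.0972, 0.1033]
eef_rot: [180.0, -0.0, -86.1]
contact_force: [-0.6, -0.4, -0.1]
gripper_width: 0.0346
```

Call:
{"name": "step_arm", "arguments": {
  "commands": [
    [[0, 0, -3], 0],
    [[0, 0, -10], 0],
    [[0, 0, -20], 0],
    [[0, 0, -30], 0],
    [[0, 0, -30], 0],
    [[0, 20, -10], 0],
    [[0, 45, 0], 0],
    [[0, 50, 0], 0],
    [[0, 50, 0], 0],
    [[0, 15, 0], 0],
    [[0, 0, 0], 0]
  ]
}}

```text
time_s: 26.25
tcp_pos: [0.4015, 0.0852, 0.2077]
eef_rot: [-179.9, 0.1, -86.0]
contact_force: [1.2, 1.4, -0.3]
gripper_width: 0.0349
```

```bash
python3 go.py
python3 - <<'E'
from h import *
import pickle
for n in('side','top'):
    c=cap(n);pickle.dump(c,open(n+'7.pkl','wb'))
    u0,u1,v0,v1=(280,360,130,220) if n=='side' else (230,330,150,210)
    k=6.5 if n=='side' else 8
    cv2.imwrite(f'pics/{n}7c.png',cv2.resize(cv2.cvtColor(c['img'][v0:v1,u0:u1],cv2.COLOR_RGB2BGR),None,fx=k,fy=k,interpolation=cv2.INTER_CUBIC))
t=pickle.load(open('top7.pkl','rb'));P=pts(t)*1000
m=(P[...,2]>112)&(P[...,2]<140)&(P[...,1]>80)&(P[...,1]<120)&(P[...,0]>540)&(P[...,0]<620)
print('block',m.sum(),P[m].mean(0),np.percentile(P[m],[10,90],axis=0).round(1))
E
```

```text
t 26.25 tcp [401.5  85.2 207.7] rot [-1.7986e+02  8.0000e-02 -8.6010e+01] F [ 1.2  1.4 -0.3] w 34.9
block 22 [580.20837813 100.65199963 125.4398123 ] [[574.3  96.5 118. ]
 [586.7 104.9 131.3]]
```

View pics/side7c.png

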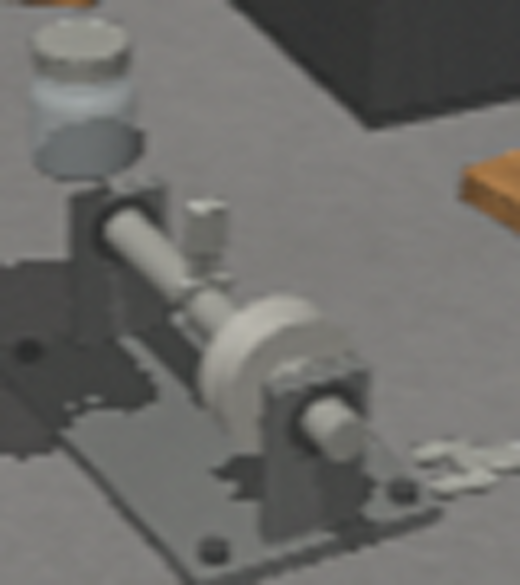

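View pics/top7c.png

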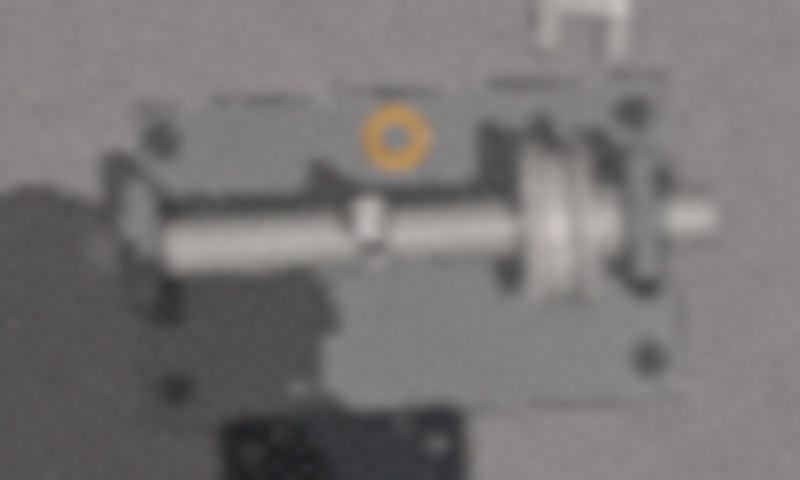

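Run:
```python
from h import *
import pickle
np.set_printoptions(suppress=True,precision=1)
t=pickle.load(open('top7.pkl','rb'));s=pickle.load(open('side7.pkl','rb'))
pt=(230+368.5/8-.5,150+218/8-.5)
for z in(.125,.1297,.134): print(z,onz(t,*pt,z)*1000)
print('side exp. block top for upright, axle x581/582, y99.5:')
for x in(.575,.581,.587):
  for z in (.1247,.1297,.1347): print(x,z,(proj(s,[x,.0995,z])-[280,130])*6.5+3.25)
# side+top triangulation
o1,d1=ray(t,*pt);o2,d2=ray(s,280+207.5/6.5-.5,130+207.5/6.5-.5)
A=np.stack([d1,-d2],1);k=np.linalg.lstsq(A,o2-o1,rcond=None)[0];print((o1+d1*k[0])*1e3,(o2+d2*k[1])*1e3)
k=11;c=s;u0,u1,v0,v1=296,326,155,190
cv2.imwrite('pics/side7d.png',cv2.resize(cv2.cvtColor(c['img'][v0:v1,u0:u1],cv2.COLOR_RGB2BGR),None,fx=k,fy=k,interpolation=cv2.INTER_CUBIC))
```

```text
0.125 [582.5 100.5 125. ]
0.1297 [581.9 100.2 129.7]
0.134 [581.4  99.8 134. ]
side exp. block top for upright, axle x581/582, y99.5:
0.575 0.1247 [193.4 211.6]
0.575 0.1297 [193.6 202. ]
0.575 0.1347 [193.7 192.4]
0.581 0.1247 [205.3 209.1]
0.581 0.1297 [205.4 199.5]
0.581 0.1347 [205.6 189.9]
0.587 0.1247 [217.1 206.5]
0.587 0.1297 [217.3 197. ]
0.587 0.1347 [217.5 187.4]
[582.5 100.6 124.6] [582.6 100.5 124.6]
```

View pics/side7d.png

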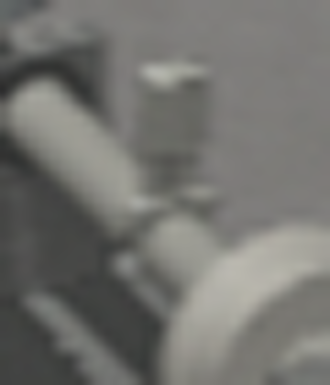

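```bash
python3 -c "
from h import *
print(r.get_state()['time_s'],r.get_state()['contact_force']);print(close_job())"
```

```text
26.35 [ 0.62919331 -0.36755881  0.00076105]
the job is handed in; nothing more can be done
None
```

The pulley is home against the spacer, and the clip is snapped into the axle groove. I handed the job in at 26.4 s, with the arm clear and reading no contact.

- **Pulley:** I pushed its +y face with the closed fingers until it stalled at about 11 N. The top view then shows it against the spacer.
- **Clip:** I took it from the rack slot nearer the oil bottle, since the other piece showed the broad shoulders. I lowered it lightly, and it went below plain-axle height at a slight sideways touch of about 3 N. After small y and x corrections, the nubs met the groove. About 12 N spread them, and the clip then pulled itself down. It stopped dead 12 mm below the first aligned contact, as expected. The highest push I read was 19 N.
- **Last look:** The last pictures show the clip upright in the groove. They also show the washer and pulley in place. The blank was still in its slot when last seen, just after the clip came out.

**Checks that disagreed:**
- The two cameras differed by 2 to 5 mm, mostly in y.
- The last two-view estimate put the clip's top at about 125 mm, against 130 mm expected when seated. I put that down to calibration, because a clip that was not fully home would stand higher, not lower.
- The clip seated about 1 mm lower than I worked out from the grip height.

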